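# Close and tuck the pour hatch of a blue container

### The job

The pour hatch in the lid of the blue container has been left standing open. Fold its flap over until it lies flat on the lid, then push the flap's sliding tongue all the way home beneath the retaining lip, so that the springy flap stays shut when you take your finger away. Just push with the fingertips: pick nothing up, do not shove the container away from where it stands, and leave the things around it alone.

Things in the scene. Friction and masses are not known exactly. Their poses are not given: they have to be found in the camera images.
- bin: the blue lidded container, 200 x 142 mm in plan, lid top 115 mm high, loose, 2 to 3.4 kg. Origin: centre of its underside; z up; its x axis runs along its long side from the flap's hinge towards the lip, its y axis along the hinge
- hinge (a point): middle of the flap's hinge line, which runs along the container's y axis, at (-75, 0, 120.5) mm in the container's frame; axes as the container's
- lip_mouth (a point): middle of the open edge of the fixed retaining lip, 104 mm ahead (container's +x) of the hinge line and level with the mouth's underside, 17 mm above the lid. The lip is a 72 mm wide hood, 4 mm thick, on a post that ends 133 mm from the hinge line; its top stands 22 mm above the lid at most; the mouth is 6 mm taller than needed and narrows inwards
- flap (a joint): angle of the hatch flap, rad: 0 = folded flat over the lid (a firm stop), about 1.25 = as it stands open, up to 1.75 (pi/2 = upright). The flap is a plate 93 mm long from the hinge line, 80 mm wide, 3 mm thick, centred on the hinge line in thickness. A light spring pulls it back open (about 0.11 N m when flat), so left flat and not tucked it rises again; held by the lip it rests at about 0.035
- tongue (a joint): how far the white sliding tongue on the flap is pushed out, m: 0 = drawn back, 0.016 = fully out (firm stop). It stays where it is left (1.5 N friction). The tongue is a 54 mm wide, 4 mm thick plate on the flap's outer face, its leading edge 100 mm from the hinge line when drawn back (it then clears the lip by 4 mm as the flap folds down) and 116 mm when fully out, 12 mm beneath the lip. If it is out before the flap is flat, it lands on top of the lip instead
- ridge (a point): middle of the top of the tongue's push ridge, a bar across its rear edge, 54 mm long, 6 mm thick, standing 11 mm proud of the flap's outer face (12.5 mm from the flap's mid-plane); 73 mm from the hinge line when the tongue is drawn back. Between hinge and ridge the flap's outer face is smooth. With the flap flat, the ridge is pushed towards the lip from its hinge side. x axis: along the flap away from the hinge; z: outwards, up when the flap is flat
- dish: white ceramic dipping dish, 84 mm across, 25 mm high, loose bystander; origin centre of its underside
- sauce: amber sauce bottle, 56 mm across, 170 mm high, loose bystander; origin centre of its underside
- jar: glass jar, 66 mm across, 85 mm high, loose bystander; origin centre of its underside
- teacup: white teacup without handle, 72 mm across, 60 mm high, loose bystander; origin centre of its underside
- spatula: bamboo spatula, 290 mm long, lying flat beyond the container, loose bystander; origin under its middle, x along it

How it is judged (in metres and radians):
On the way, in this order (a step that is already met when the one before it is completed fails the run):
1. the flap is folded down flat (value of joint flap below 0.09 rad), for 0.1 s.
2. the tongue is pushed home beneath the lip (value of joint tongue above 0.011 m and value of joint flap below 0.07 rad), for 0.2 s.
At the end, for the whole second after the job is handed in: The flap stays flat (under 0.07 rad) by itself with its tongue at least 11 of its 16 mm out beneath the lip; the container stands upright and at rest within 40 mm of its starting place, and each bystander is within 30 mm of its own (all of step 2 and angle between bin's own z axis and vertical below 0.05 rad and distance of bin from where it was at the start of the episode below 0.04 m and linear speed of bin below 0.02 m/s and distance of each of dish, sauce, jar, teacup, spatula from where it was at the start of the episode below 0.03 m); the robot touches nothing.
It fails at once if the container is shoved more than 40 mm, lifted or tipped (distance of bin from where it was at the start of the episode above 0.04 m or height (world z) of bin above 0.012 m or angle between bin's own z axis and vertical above 0.15 rad).
It fails at once if a bystander is moved more than 30 mm or picked up (distance of any of dish, sauce, jar, teacup, spatula from where it was at the start of the episode above 0.03 m or height (world z) of any of dish, sauce, jar, teacup, spatula above 0.015 m).
It also fails if it takes over 35 s, if anything falls off the work surface, if the arm or the gripper's body presses on something with over 40 N, if the wrist force passes 120 N, or if a joint passes its speed limit or range.

### The arm

A 6-joint arm with a two-finger parallel gripper is mounted at the origin on the work surface. World frame = base frame: x ahead of the robot, y to its left, z up, the work surface at z = 0. Lengths are in m, angles in degrees, forces in N, time in s.
With the tool pointing down it reaches from about 0.325 to 0.775 m from the base axis. Payload 9.3 kg.
Tool frame: the origin (TCP) lies midway between the tips of the shut fingers; the grasp point (between the pads) lies 19 mm behind it; z points along the fingers, y is the direction in which the jaws open and shut (so a half turn about z gives the same grasp; the last joint's range is limited). The gripper opens to 85 mm and grips with 20 to 120 N. Pads are 22 mm wide; open, the fingers measure 114 mm over their backs; the gripper's body (76 mm by 85 mm) begins 54 mm behind the grasp point. The pads swing forward as they close: fully open they stand 13 mm farther back than shut.
Start: joints at [65.34, 14.817, 1.232, 76.415, 0, 81.257], TCP at [0.151, 0.529, 0.231] pointing down, gripper open.
Joint ranges: [-174.27, 174.27], [-52.1, 104.24], [-59.71, 78.15], [-110.17, 111.67], [-87.03, 83.33], [-180, 180]. Speed limits (degrees/s): [127.2, 127.2, 159.86, 180, 180, 180].

### API

Orientations are given as [roll, pitch, yaw] about the fixed x, y, z axes, in that order (R = Rz(yaw) Ry(pitch) Rx(roll)).
In Python, from bench import get_state, imaging, ticket gives the robot as it stands. The module is installed in compiled form; this text tells all that it offers.
- The arm moves only by the shell command python3 -m pendant 'ROWS' [FORCE]. ROWS is JSON, a list of rows, each a list of 7 numbers: the turn, a rotation vector about the world's x, y, z in degrees, then the shift along the world's x, y, z in cm, then the gripper's target within -1 to 1 (shut at 1, half-way at 0, fully open at -1). In form: [[ax, ay, az, tx, ty, tz, gripper], ...]. A call has exactly 5 rows; each row is the pose to reach, as a shift and turn from the pose commanded when the call began; what a row does not reach only later rows make up. A row lasts 1/8 s, in which the tool goes at most 62.5 mm and 10.7 degrees, less where a joint would pass 70% of its speed; a pose out of reach is approached as far as the arm can. A call with a gripper value outside its range is refused whole. The fingers move at their own pace and stop on an object; FORCE is the grip in N (left out, the last holds). Time passes only in rows, so rows that repeat a pose let the fingers close, or fill a call up. It gives the time, the measured TCP pose, the force and the opening at its end, in the units of the state.
- get_state(): the state, without advancing time (a new reading comes with each control period).
- imaging.camera(name): name is "side" or "top"; returns the picture (384x512x3 uint8, red, green, blue); there is no depth.
- imaging.get_calibration(name): a dict with "fov_y" (degrees; the focal length in pixels is half the picture's height over the tangent of half this angle, whatever the lens; pixels are square), "cx", "cy" (the principal point, pixels), "R" (3x3) and "t" (3): a world point X has camera coordinates R X + t. Camera axes: x right, y down, z forward; pixel columns grow to the right and rows downward; lengths in m; the calibration is good to about 2 mm. A picture is of the moment at which its call begins. get_calibration takes no time and is no camera call.
- ticket.hand_in(): hands the job in, once; it reports no verdict.
The state is a dict: "time": time; "q": joint angles; "dq": joint speeds; "joint_torque": joint torques, N m; "eef_pos": TCP position; "orientation": TCP orientation; "contact_force": force on the tool from outside, world axes, zero at the start; "torque": the same for the moment, N m; "grip_width": finger opening in m.
Only numpy, scipy, OpenCV 4.12 (cv2) and the standard library are available. Lean on these libraries where they do the work, as an engineer would, in place of code of your own. Each camera call takes 0.05 s, during which the arm holds its last target.

## Working session

There is one attempt and no reset: what is moved stays moved. The work goes in short steps, Python scripts to look and compute and a shell command to move; the robot and the scene stay as the last step left them, time stands still between calls to the robot, and variables do not carry over. Pictures are saved under pics/ and viewed, and the job is handed in when it is done.

```bash
mkdir -p pics
python3 - <<'E'
from bench import get_state, imaging
import cv2
for n in("side","top"):
    im=imaging.camera(n); cv2.imwrite(f"pics/{n}0.png",cv2.resize(im[:,:,::-1],None,fx=1.5,fy=1.5,interpolation=cv2.INTER_CUBIC)); cv2.imwrite(f"pics/{n}0raw.png",im[:,:,::-1])
    print(n,imaging.get_calibration(n))
print(get_state())
E
```

```text
side {'fov_y': 42.24644172924206, 'cx': 254.00337598212917, 'cy': 186.64907551755496, 'R': array([[-0.99866712, -0.05159309,  0.00146131],
       [-0.03408766,  0.63803322, -0.76925395],
       [ 0.03875582, -0.76827844, -0.63894149]]), 't': array([0.570086  , 0.07972237, 1.16167592])}
top {'fov_y': 52.54688332420395, 'cx': 258.7200119576248, 'cy': 194.13818233249023, 'R': array([[-0.0199441 , -0.99957997, -0.02102645],
       [-0.98140669,  0.0235884 , -0.1904849 ],
       [ 0.19090087,  0.01683645, -0.98146492]]), 't': array([0.08044824, 0.59791318, 0.89955276])}
{'time': 0.1, 'q': array([ 6.53390847e+01,  1.48469705e+01,  1.19438269e+00,  7.64161469e+01,
       -2.94299160e-04,  8.12558557e+01]), 'dq': array([ 0.0328644 , -0.11796959,  0.03399462, -0.04783214, -0.06677436,
        0.10647754]), 'joint_torque': array([ 4.25364909e-03, -5.56690013e+01,  3.45074058e+01,  1.15105088e-02,
       -2.52436130e-04, -1.14167645e-05]), 'eef_pos': array([0.15073869, 0.52867638, 0.23073389]), 'orientation': array([-1.79932019e+02, -1.01583345e-02,  1.64083223e+02]), 'contact_force': array([ 0.10808174, -0.5325911 , -0.28739063]), 'torque': array([-0.02108952,  0.01514547,  0.04627341]), 'grip_width': 0.0856238306777329}
```

View pics/side0.png

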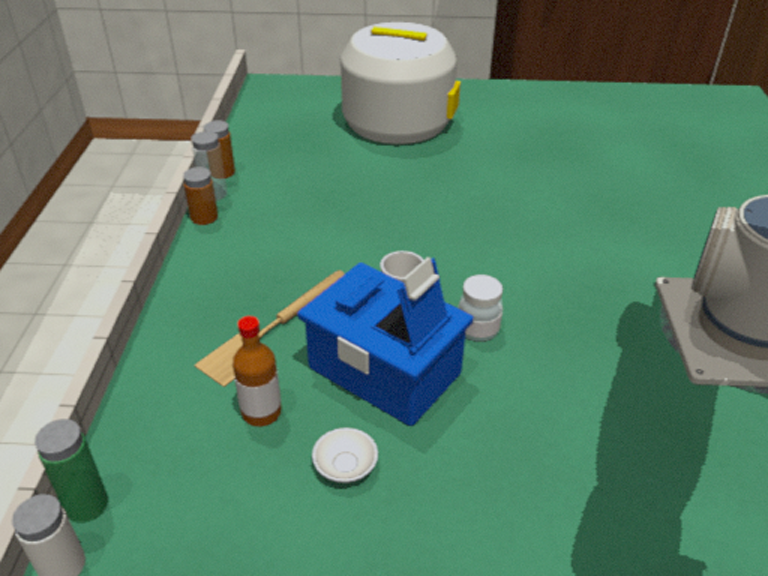

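View pics/top0.png

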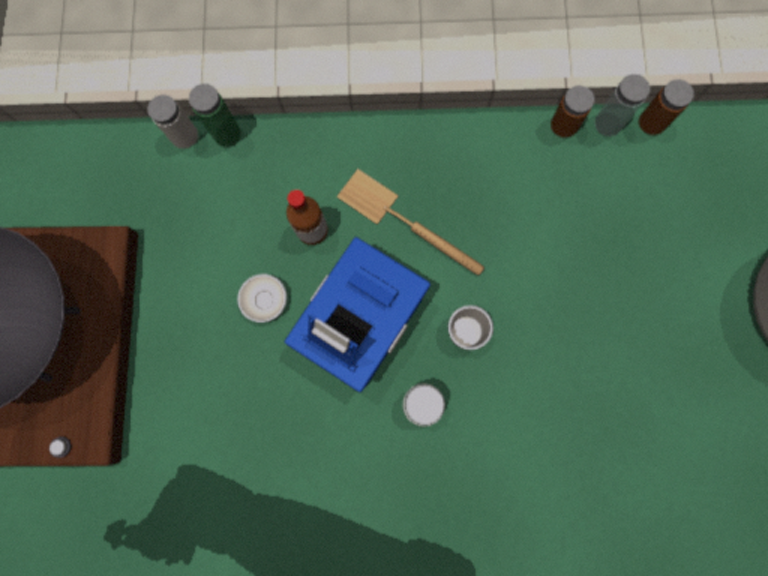

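Run:
```python
import cv2
a=cv2.imread("pics/side0raw.png")[155:295,190:340]; b=cv2.imread("pics/top0raw.png")[150:270,180:300]
cv2.imwrite("pics/sc.png",cv2.resize(a,None,fx=4,fy=4,interpolation=cv2.INTER_CUBIC))
cv2.imwrite("pics/tc.png",cv2.resize(b,None,fx=5,fy=5,interpolation=cv2.INTER_CUBIC))
```

```text
(no output)
```

View pics/sc.png

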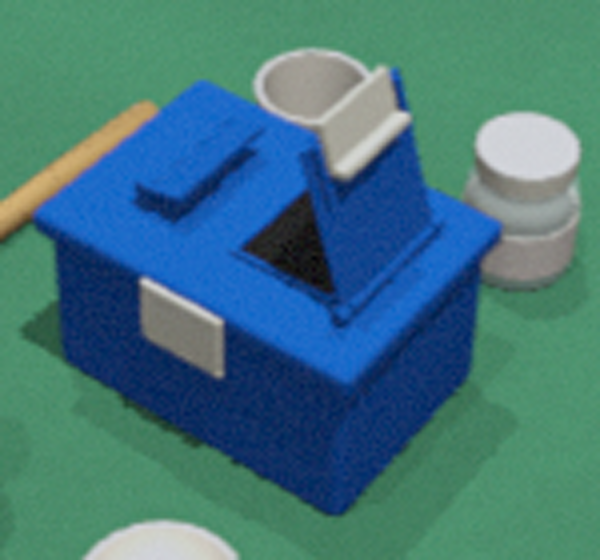

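View pics/tc.png

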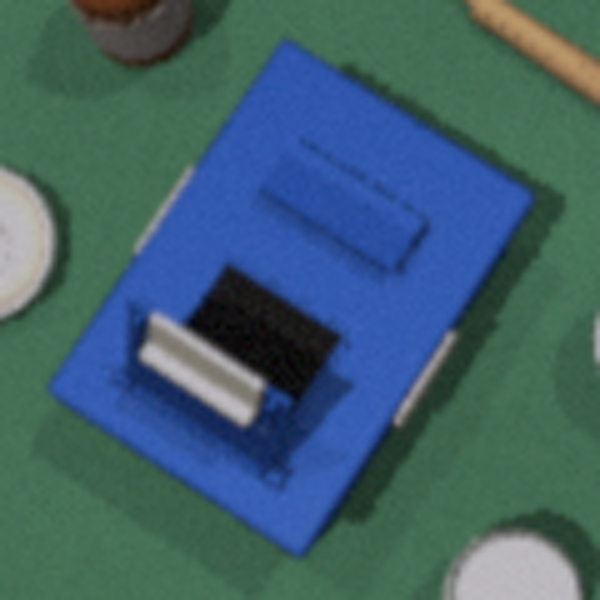

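```bash
cat > h.py <<'E'
import numpy as np, cv2
from scipy.optimize import least_squares
from bench import imaging
cal={n:imaging.get_calibration(n) for n in("side","top")}
def proj(n,X):
    c=cal[n]; f=192/np.tan(np.radians(c["fov_y"]/2))
    p=np.atleast_2d(X)@c["R"].T+c["t"]
    return np.c_[c["cx"]+f*p[:,0]/p[:,2], c["cy"]+f*p[:,1]/p[:,2]]
def b2w(P,x,y,yaw):
    c,s=np.cos(yaw),np.sin(yaw); P=np.atleast_2d(P)
    return np.c_[x+c*P[:,0]-s*P[:,1], y+s*P[:,0]+c*P[:,1],P[:,2]]
def ray(n,uv,z):
    c=cal[n]; f=192/np.tan(np.radians(c["fov_y"]/2))
    d=c["R"].T@np.array([(uv[0]-c["cx"])/f,(uv[1]-c["cy"])/f,1]); o=-c["R"].T@c["t"]
    return o+d*(z-o[2])/d[2]
E
python3 - <<'E'
from h import *
L=np.array([[.1,.071,.115],[.1,-.071,.115],[-.1,-.071,.115],[-.1,.071,.115]])
t=np.array([[288,40],[531,200],[301,555],[52,388]])/5+[180,150]-.4
s=np.array([[38,218],[205,83],[500,230],[345,388]])/4+[190,155]-.4
for use in ("ts","t","s"):
    def r(p):
        X=b2w(L,*p); o=[]
        if "t" in use:o.append(proj("top",X)-t)
        if "s" in use:o.append(proj("side",X)-s)
        return np.vstack(o).ravel()
    f=least_squares(r,[.5,.05,-.6]); print(use,f.x,np.degrees(f.x[2]),np.round(f.fun.reshape(-1,2),1).tolist())
    if use=="ts":p=f.x
for k,P in dict(hinge=[-.075,0,.1205],mouth=[.029,0,.132],ridge0=[-.002,0,.133],farfree=[-.075+.093*np.cos(1.25),0,.1205+.093*np.sin(1.25)]).items():
    X=b2w(P,*p); print(k,X.round(4),proj("top",X),proj("side",X))
for n,uv,z in (("jar",(424/1.5,405/1.5),.085),("teacup",(470/1.5,328/1.5),.06),("sauce",(296/1.5,198/1.5),.17),("dish",(262/1.5,299/1.5),.025)):
    print(n,ray("top",uv,z))
E
```

```text
ts [ 0.55851857  0.11574211 -0.60334159] -34.56892680208801 [[-0.9, -1.4], [1.2, -1.2], [-1.0, 0.9], [-2.6, -0.4], [-1.4, -1.6], [-0.1, -1.6], [2.4, -1.4], [0.9, -0.3]]
t [ 0.55730754  0.11383267 -0.59972875] -34.361926212789484 [[-0.3, -1.0], [2.0, -0.9], [0.1, 1.4], [-1.7, 0.3]]
s [ 0.5593665   0.11885945 -0.60685551] -34.77025967054724 [[-2.0, -0.7], [-0.4, -0.8], [2.1, -0.3], [0.2, 0.9]]
hinge [[0.4968 0.1583 0.1205]] [[218.78854177 234.48859483]] [[287.39285116 222.61655958]]
mouth [[0.5824 0.0993 0.132 ]] [[244.098944   195.69835991]] [[246.00905778 197.17346925]]
ridge0 [[0.5569 0.1169 0.133 ]] [[236.42797693 206.91427456]] [[258.00532914 202.91167166]]
farfree [[0.5209 0.1417 0.2088]] [[221.64322023 218.68436355]] [[276.67679664 182.29216223]]
jar [0.41510775 0.01524489 0.085     ]
teacup [ 0.53554052 -0.06376958  0.06      ]
sauce [0.72337174 0.20050345 0.17      ]
dish [0.59766142 0.28290841 0.025     ]
```

```bash
python3 -m pendant '[[0,0,-6,3,-3.4,0,1],[0,0,-12,7,-7.9,0,1],[0,0,-18.5,11,-12.4,0,1],[0,0,-18.5,15,-16.9,0,1],[0,0,-18.5,19,-21.4,0,1]]'; python3 -m pendant '[[0,0,0,4,-4.4,0,1],[0,0,0,7.5,-8.4,-0.5,1],[0,0,0,10.1,-11.5,-1,1],[0,0,0,11.3,-12.8,-2,1],[0,0,0,11.3,-12.8,-3,1]]'
cat >> h.py <<'E'
BIN=np.array([.5585,.1157,np.radians(-34.6)])
def rep():
    from bench import get_state
    s=get_state(); d=s["eef_pos"][:2]-BIN[:2]; c,q=np.cos(BIN[2]),np.sin(BIN[2])
    F=s["contact_force"]
    print("t",s["time"],"bin xyz mm",np.round(1e3*np.array([c*d[0]+q*d[1],-q*d[0]+c*d[1],s["eef_pos"][2]]),1),"ori",s["orientation"].round(1),"F bin",np.round([c*F[0]+q*F[1],-q*F[0]+c*F[1],F[2]],1),"w",round(s["grip_width"],4))
def snap(k):
    for n,(x,y) in (("side",(190,140)),("top",(170,140))):
        im=imaging.camera(n)[:,:,::-1]; cv2.imwrite(f"pics/{n}{k}.png",cv2.resize(im[y:y+145,x:x+150],None,fx=4,fy=4,interpolation=cv2.INTER_CUBIC))
    a,b=cv2.imread(f"pics/side{k}.png"),cv2.imread(f"pics/top{k}.png")
    o=np.hstack([a,b]); cv2.imwrite(f"pics/c{k}.png",cv2.resize(o,(800,387),interpolation=cv2.INTER_AREA))
E
python3 -c "
from h import *
rep(); snap(1); rep()"
```

```text
time: 0.72
eef_pos: [0.3417, 0.3133, 0.2312]
orientation: [-180.0, -0.0, 145.6]
contact_force: [0.3, 1.6, 0.4]
grip_width: 0.0001
time: 1.35
eef_pos: [0.454, 0.1865, 0.2003]
orientation: [-180.0, -0.0, 145.5]
contact_force: [-1.8, 1.3, 0.4]
grip_width: 0.0001
t 1.35 bin xyz mm [-126.2   -1.1  200.3] ori [-180.    -0.   145.5] F bin [-2.2  0.   0.4] w 0.0001
t 1.45 bin xyz mm [-127.9   -1.1  199.9] ori [-1.799e+02 -1.000e-01  1.456e+02] F bin [ 0.2 -0.6 -0.7] w 0.0001
```

View pics/c1.png

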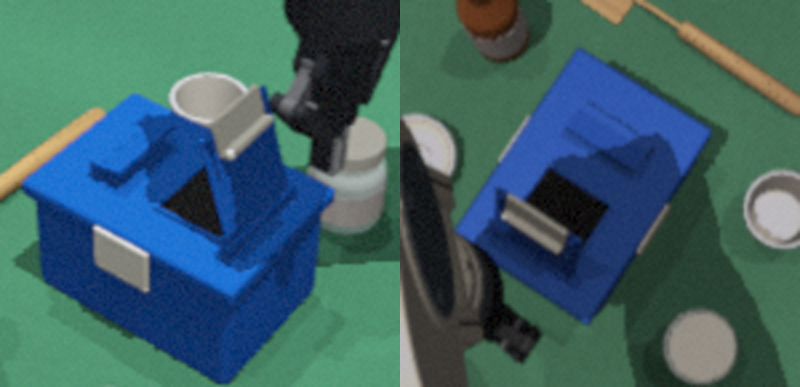

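```bash
python3 -c "
from h import *
from bench import get_state
p=get_state()['eef_pos']
for z in (0,.05,.1):
  print(z,(proj('top',p+[0,0,z])-[170,140])*2.667+[400,0],(proj('side',p+[0,0,z])-[190,140])*2.667)
for q in ([-.075,.04,.1205],[-.075,-.04,.1205],[-.075+.093*.315,.04,.1205+.093*.949],[-.075+.093*.315,-.04,.1205+.093*.949],[.029,.036,.132],[.029,-.036,.132]):
  X=b2w(q,*BIN);print(q,(proj('top',X)-[170,140])*2.667+[400,0],(proj('side',X)-[190,140])*2.667)
im=imaging.camera('top')[:,:,::-1]; cv2.imwrite('pics/t2.png',cv2.resize(im[200:300,150:260],None,fx=6,fy=6,interpolation=cv2.INTER_CUBIC))
"
```

```text
0 [[479.44106711 301.49375593]] [[329.50913918 168.39550694]]
0.05 [[467.60560757 298.5768839 ]] [[335.41459225 111.77284551]]
0.1 [[454.09819479 295.24795574]] [[341.76733024  50.86152707]]
[-0.075, 0.04, 0.1205] [[491.55375762 226.1450896 ]] [[228.27297372 250.77128446]]
[-0.075, -0.04, 0.1205] [[569.13637901 278.13528512]] [[289.68198116 191.36538241]]
[-0.045704999999999996, 0.04, 0.20875699999999997] [[495.15501769 181.64038367]] [[197.51227124 141.78062693]]
[-0.045704999999999996, -0.04, 0.20875699999999997] [[580.84797647 238.48582161]] [[263.19773661  85.26553505]]
[0.029, 0.036, 0.132] [[562.77366632 125.9190427 ]] [[119.91305296 177.14646175]]
[0.029, -0.036, 0.132] [[632.95003086 171.46349688]] [[177.67944174 128.76458573]]
```

View pics/t2.png

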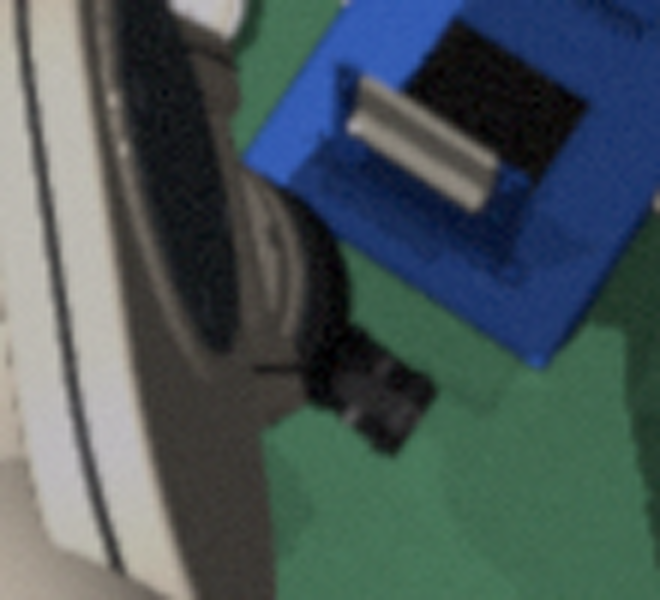

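```bash
python3 -m pendant '[[0,0,0,0,0,-2.5,1],[0,0,0,1.23,-0.85,-4.7,1],[0,0,0,2.88,-1.99,-4.8,1],[0,0,0,4.11,-2.84,-4.8,1],[0,0,0,4.86,-3.35,-4.8,1]]'; python3 -c "
from h import *
rep(); snap(3); rep()"
```

```text
time: 2.12
eef_pos: [0.5035, 0.1531, 0.1541]
orientation: [179.9, 0.0, 145.6]
contact_force: [-0.5, 1.1, -0.2]
grip_width: 0.0001
t 2.125 bin xyz mm [-66.5  -0.4 154.1] ori [179.9   0.  145.6] F bin [-1.   0.6 -0.2] w 0.0001
t 2.225 bin xyz mm [-66.5  -0.6 153.8] ori [180.    0.  145.5] F bin [0.5 0.6 0.3] w 0.0002
```

View pics/c3.png

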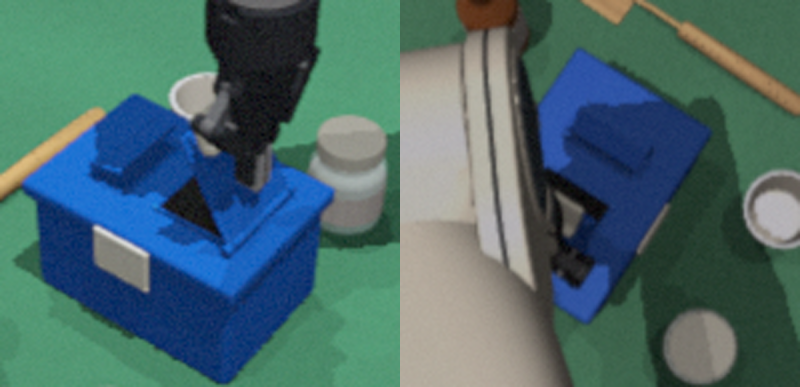

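```bash
python3 -m pendant '[[0,0,0,0.74,-0.51,-0.2,1],[0,0,0,1.44,-0.99,-0.6,1],[0,0,0,2.1,-1.45,-1.2,1],[0,0,0,2.67,-1.85,-2.05,1],[0,0,0,2.88,-1.99,-2.6,1]]'; python3 -c "
from h import *
rep(); snap(4); rep()"
```

```text
time: 2.85
eef_pos: [0.5314, 0.1332, 0.1265]
orientation: [-180.0, -0.0, 145.6]
contact_force: [-1.8, 0.9, 1.5]
grip_width: -0.0
t 2.85 bin xyz mm [-32.2  -1.  126.5] ori [-180.    -0.   145.6] F bin [-2.  -0.3  1.5] w -0.0
t 2.95 bin xyz mm [-32.2  -1.  126.5] ori [-180.    -0.   145.6] F bin [0.1 0.1 0.6] w -0.0002
```

View pics/c4.png

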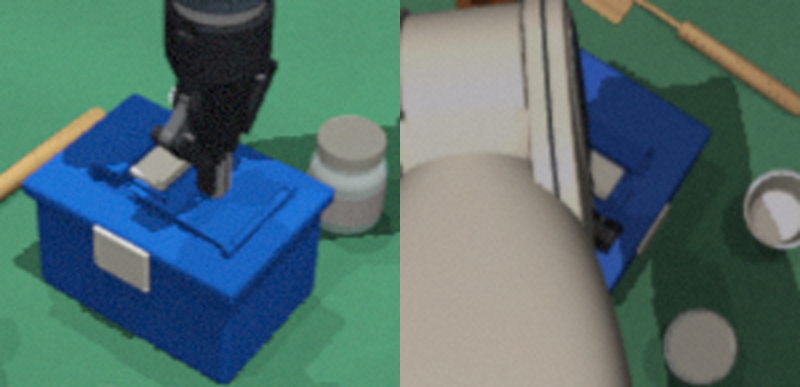

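```bash
python3 -m pendant '[[0,0,0,0,0,-0.2,1],[0,0,0,0,0,-0.4,1],[0,0,0,0,0,-0.55,1],[0,0,0,0,0,-0.65,1],[0,0,0,0,0,-0.65,1]]'; python3 -c "
from h import *
rep()"
```

```text
time: 3.58
eef_pos: [0.5316, 0.1335, 0.1219]
orientation: [179.9, 0.1, 145.6]
contact_force: [-1.7, -2.3, 10.7]
grip_width: 0.0
t 3.575 bin xyz mm [-32.2  -0.7 121.9] ori [1.799e+02 1.000e-01 1.456e+02] F bin [-0.1 -2.9 10.7] w 0.0
```

```bash
python3 -m pendant '[[0,0,0,0.66,-0.45,0,1],[0,0,0,1.15,-0.8,0,1],[0,0,0,1.48,-1.02,0,1],[0,0,0,1.81,-1.25,0,1],[0,0,0,2.06,-1.42,0,1]]'; python3 -c "
from h import *
rep(); snap(5); rep()"
```

```text
time: 4.2
eef_pos: [0.55, 0.1211, 0.1216]
orientation: [179.9, -0.2, 145.7]
contact_force: [-10.2, 7.6, 15.5]
grip_width: 0.0003
t 4.2 bin xyz mm [-10.   -0.3 121.6] ori [179.9  -0.2 145.7] F bin [-12.7   0.5  15.5] w 0.0003
t 4.3 bin xyz mm [ -9.8  -0.3 121.7] ori [179.9  -0.2 145.7] F bin [-11.8   0.2  14.3] w -0.0003
```

View pics/c5.png

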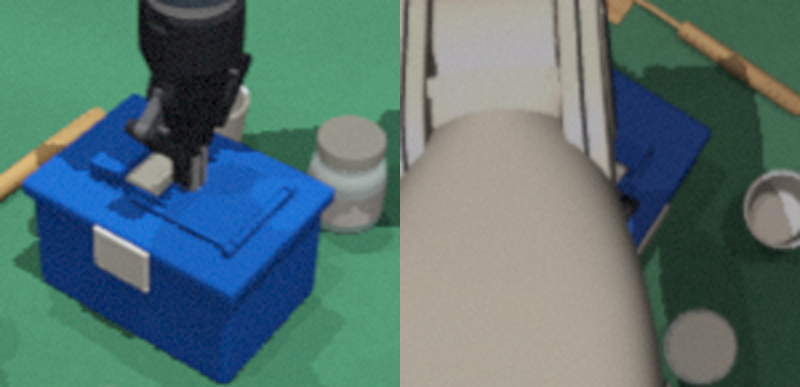

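```bash
python3 -m pendant '[[0,0,0,0.1,-0.07,0.1,1],[0,0,0,0.33,-0.23,0.1,1],[0,0,0,0.58,-0.4,0.1,1],[0,0,0,0.82,-0.57,0.1,1],[0,0,0,0.82,-0.57,0.1,1]]'; python3 -c "
from h import *
rep(); snap(6); rep()"
```

```text
time: 4.92
eef_pos: [0.5593, 0.1146, 0.1219]
orientation: [179.9, -0.1, 145.6]
contact_force: [-5.4, 5.1, 7.4]
grip_width: -0.0002
t 4.925 bin xyz mm [  1.3  -0.5 121.9] ori [ 1.799e+02 -1.000e-01  1.456e+02] F bin [-7.4  1.1  7.4] w -0.0002
t 5.025 bin xyz mm [  1.3  -0.5 121.8] ori [ 1.799e+02 -1.000e-01  1.456e+02] F bin [-7.4  1.5  6.3] w 0.0002
```

View pics/c6.png

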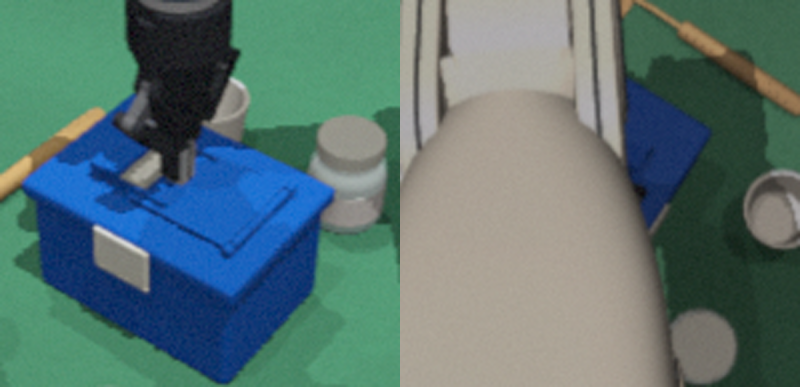

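```bash
python3 -m pendant '[[0,0,0,0.12,-0.09,0,1],[0,0,0,0.25,-0.17,0,1],[0,0,0,0.33,-0.23,0,1],[0,0,0,0.33,-0.23,0,1],[0,0,0,0.33,-0.23,0,1]]'; python3 -c "
from h import *
rep(); snap(7); rep()"
```

```text
time: 5.65
eef_pos: [0.5594, 0.1144, 0.1216]
orientation: [179.9, -0.5, 145.7]
contact_force: [-18.1, 14.1, 12.5]
grip_width: -0.0
t 5.65 bin xyz mm [  1.5  -0.5 121.6] ori [179.9  -0.5 145.7] F bin [-22.9   1.3  12.5] w -0.0
t 5.75 bin xyz mm [  1.5  -0.5 121.6] ori [179.9  -0.5 145.7] F bin [-24.5   2.7  13.2] w 0.0001
```

View pics/side7.png

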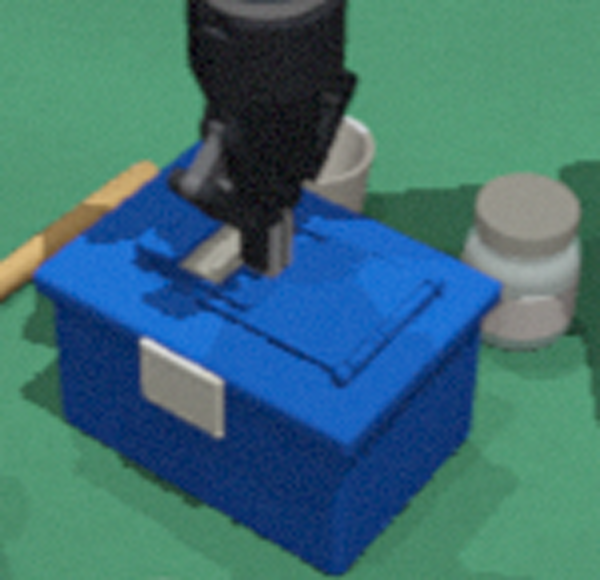

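The push force rose from 7 N to 24 N without the tongue moving any further. That is the firm stop, about where the model puts full travel. I'll back off and lift clear.

```bash
python3 -m pendant '[[0,0,0,-0.4,0.28,0,1],[0,0,0,-0.8,0.55,0.1,1],[0,0,0,-0.8,0.55,0.8,1],[0,0,0,-1.2,0.8,3.5,1],[0,0,0,-1.6,1.1,7,1]]';  python3 -m pendant '[[0,0,0,-2,2,3,1],[0,0,0,-5,6,4,1],[0,0,0,-9,10,4,1],[0,0,0,-13,14,4,1],[0,0,0,-13,14,4,1]]'; python3 -c "
from h import *
rep(); snap(8); rep()"
```

```text
time: 6.38
eef_pos: [0.547, 0.122, 0.1921]
orientation: [-179.9, -0.1, 145.6]
contact_force: [0.6, 0.4, -0.5]
grip_width: 0.0
time: 7.0
eef_pos: [0.4151, 0.2642, 0.2325]
orientation: [180.0, 0.0, 145.8]
contact_force: [-0.4, 0.1, -0.4]
grip_width: -0.0004
t 7.0 bin xyz mm [-202.4   40.8  232.5] ori [180.    0.  145.8] F bin [-0.4 -0.1 -0.4] w -0.0004
t 7.1 bin xyz mm [-199.5   40.7  232.2] ori [180.    0.  145.7] F bin [ 0.6 -0.1 -0.1] w 0.0001
```

View pics/side8.png

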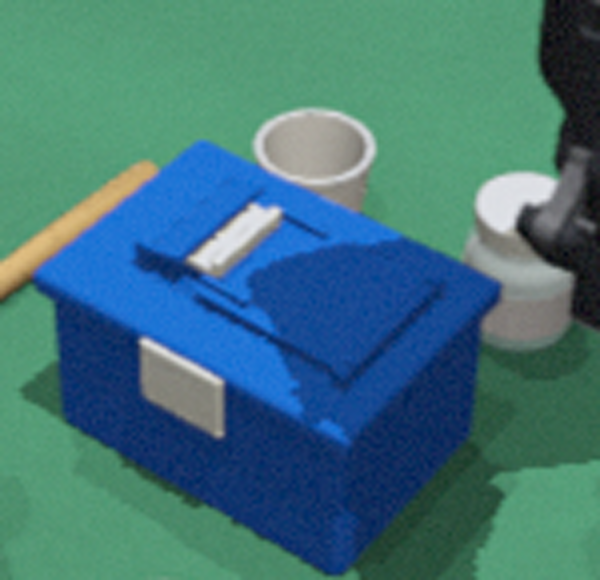

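View pics/top8.png

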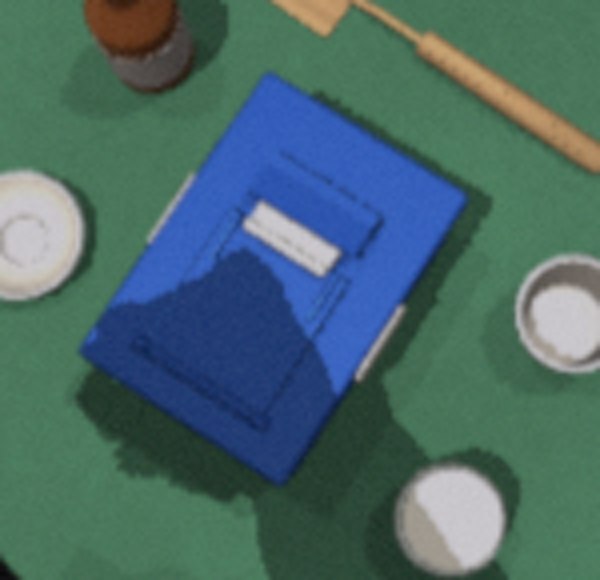

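The side view shows the flap flat, with the white ridge at about (235,240), close to the lip. In the top view the ridge is at about (292,238). The container's corners are at the same pixels as in the first picture, and the bystanders haven't moved. The arm is clear, so I'm handing in.

```bash
python3 -c "
from bench import ticket
print(ticket.hand_in())"
```

```text
the job is handed in; nothing more can be done
None
```

I folded the flap flat with the shut fingertips, then pushed the tongue home under the lip and withdrew. I handed in after about 7 s of robot time; no verdict is reported.

- **Flap:** I pressed it down with about 11 N. The fingertips stopped at a height of 121.9 mm, against 122 mm expected for a flat flap.
- **Tongue:** I pushed the ridge until it hit a firm stop. The force rose from 7 N to about 24 N with no further movement, within 1.5 mm of where the model puts full travel (16 mm).
- **After withdrawing:** Both camera views show the flap staying flat with the ridge close to the lip. The container's lid corners are at the same pixels as at the start, no bystander has visibly moved, and the force on the tool is about zero.
- **Disagreement:** The lid-corner fit used to locate the container was 1 to 2.5 pixels off, about 2 to 5 mm, and the two cameras differed by about 5 mm. I couldn't read the joint values directly, so the flap angle and tongue travel are inferred from contact heights, forces and pictures.

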